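# Find the socket that fits the axle nut

### The arm

A 6-joint arm with a two-finger parallel gripper is mounted at the origin on the work surface. World frame = base frame: x ahead of the robot, y to its left, z up, the work surface at z = 0. Lengths are in m, angles in rad, forces in N, time in s.
With the tool pointing down it reaches from about 0.425 to 0.95 m from the base axis. Payload 3.5 kg.
Tool frame: the origin (TCP) lies at the very end of the fingers, on their centre line; the grasp point (between the pads) lies ctrl.grip_point_offset behind it (ctrl.grip_point_offset is the distance from the TCP to the grasp point, in m); z points along the fingers, y is the direction in which the jaws open and shut (so a half turn about z gives the same grasp; the last joint's range is limited). The gripper opens to 85 mm and grips with 20 to 120 N. Pads are 22 mm wide; open, the fingers measure 114 mm over their backs; the gripper's body (76 mm by 85 mm) begins 54 mm behind the grasp point. The pads swing forward as they close: fully open they stand 13 mm farther back than shut.
Start: joints at [1.088, 0.286, 1.577, -0, 1.279, -0.15], TCP at [0.22, 0.638, 0.231] pointing down, gripper open.
Joint ranges: [-2.77, 2.77], [-0.9, 2.22], [0.21, 2.48], [-1.53, 4.67], [0.24, 2.81], [-2.84, 2.84]. Speed limits (rad/s): [2.79, 2.79, 3.14, 3.14, 3.14, 3.14].

### API

Orientations are given as a unit quaternion [x, y, z, w].
In Python, from plant import ctrl gives the robot as it stands.
- The arm moves only by the tool servo_tool, never from a script. Its argument "increments" is a list of rows, each a list of 5 numbers: the opening, from 0 (shut) to 1 (fully open), then the shift along the world's x, y, z in units of 40 mm (1.0 is 40 mm), then the turn about the world's z in units of 5 degrees (1.0 is 5 degrees). A call has exactly 10 rows; each row is the pose to reach, as a shift and turn from the pose measured when the call began; what a row does not reach only later rows make up. A row lasts 1/12 s, in which the tool goes at most 41.7 mm and 7.16 degrees, less where a joint would pass 70% of its speed; a pose out of reach is approached as far as the arm can. A call with a gripper value outside its range is refused whole. The fingers move at their own pace and stop on an object; "grip_force" is the grip in N (left out, the last holds). Time passes only in rows, so rows that repeat a pose let the fingers close, or fill a call up. It gives the time, the measured TCP pose, the force and the opening at its end, in the units of the state.
- ctrl.get_state(): the state, without advancing time (a new reading comes with each control period).
- ctrl.read_camera(name): name is "scene" or "top" or "wrist"; returns a dict with "frame" (384x512x3 uint8, red, green, blue), "K" (3x3 intrinsics, pixels), "extrinsics" (4x4, takes a point from camera to world coordinates). Camera axes: x right, y down, z forward; pixel columns grow to the right and rows downward; lengths in m; the calibration is good to about 2 mm. A picture is of the moment at which its call begins. There is no depth.
- ctrl.sign_off(): hands the job in, once; it reports no verdict.
Trained networks look in a picture, given as the dict that the camera call returned (one of the last four; its "shot" number tells which), for a name from the list of things; names that differ only in an ending like _2 or _b are one class to them, and where a whole thing is asked for, a point or a joint stands for the part that bears it (a point fixed in the world has none). Each returns a list of dicts, best first, with "conf" (0 to 1); they miss things now and then, are a little off and sometimes report something else, mostly with a low value. They report only what shows in the picture. A call takes as long as a camera call. They do not tell look-alikes from the thing itself.
- ctrl.masks_of(picture, query): "region" (384x512 bool, what is visible of it) and "extent" ([left, top, right, bottom] in pixels, round what is visible of it).
- ctrl.landmark_of(picture, query): "centre" ([row, column] in pixels: a listed point, or the origin of a listed thing).
The state is a dict: "time": time; "qpos": joint angles; "dq": joint speeds; "joint_efforts": joint torques, N m; "eef_pos": TCP position; "tcp_rot": TCP orientation; "contact_force": force on the tool from outside, world axes, zero at the start; "wrist_torque": the same for the moment, N m; "opening": opening from 0.0 (shut) to 1.0 (fully open).
Only numpy, scipy, OpenCV 4.12 (cv2) and the standard library are available. Lean on these libraries where they do the work, as an engineer would, in place of code of your own. Each camera call takes 0.05 s, during which the arm holds its last target. There are 200 camera calls.

### The job

One of the three look-alike sockets fits the hex nut on the trolley wheel's axle: find it by trying them on, and leave the others standing upright on the counter. Seat the one that fits all the way down over the nut, and finish while still holding it there; do not tip any socket over or disturb the other things on the counter.

Things in the scene. Friction and masses are not known exactly. Their poses are not given: they have to be found in the camera images.
- socket_a_mid (a point): loose steel socket, about 0.3 kg, standing mouth down: round, 50 mm across, 54 mm tall, with an upright flat drive tab on top (30 x 14 mm, 26 mm tall; 80 mm in all). Point: on its axis, 40 mm above the mouth. z up; tab 30 mm along x, 14 mm along y. Underneath, out of sight, is a hex opening, two of its flats facing +y and -y
- socket_b_mid (a point): loose steel socket, about 0.3 kg, standing mouth down: round, 50 mm across, 54 mm tall, with an upright flat drive tab on top (30 x 14 mm, 26 mm tall; 80 mm in all). Point: on its axis, 40 mm above the mouth. z up; tab 30 mm along x, 14 mm along y. Looks just like socket_a; only the hex openings differ in size, and which is which is not told
- socket_c_mid (a point): loose steel socket, about 0.3 kg, standing mouth down: round, 50 mm across, 54 mm tall, with an upright flat drive tab on top (30 x 14 mm, 26 mm tall; 80 mm in all). Point: on its axis, 40 mm above the mouth. z up; tab 30 mm along x, 14 mm along y. Looks just like socket_a. The three openings: 26, 32, 38 mm across flats, 46, 34, 22 mm deep in that order
- wheel_seat (a point): point on the wheel's axle at the top face of its 62 mm washer, under the nut, 60 mm above the counter. The socket that fits has 1 mm play all round and, with its hexagon lined up with the nut's (within about 7 degrees), slides freely down until its mouth rests on the washer: its mid point is then 40 mm above this point
- wheel: fixed trolley wheel lying flat, 180 mm across, 48 mm tall tyre, grey hub. Origin: centre of its underside. A socket that does not fit its nut stops with its mouth at least 10 mm above the washer: too narrow, it stops on the nut (12 to 16 mm up), or too shallow, on the end of the stub (10 mm up or more)
- nut_1: fixed steel hex nut, 16 mm tall, bevelled top, on an axle stub that sticks out above it. Of the three nuts one is on the wheel's axle (at wheel_seat): that one matters; the others are on the stand; they change places between runs. Origin: centre of its underside, 60 mm above the counter. z up; two flats face +y and -y, the others every 60 degrees. It does not turn
- nut_2: another such nut, same axes and origin, on the wheel or on the stand. The three nuts are 24, 30 and 36 mm across flats, the stub (16 to 20 mm thick) standing 28, 16 and 4 mm above the nut in that order; which is which is not told
- nut_3: another such nut, same axes and origin, on the wheel or on the stand; see nut_1 and nut_2
- screwdriver: loose screwdriver lying on the counter about 0.2 m long; a bystander, to be left alone. Origin at its underside
- wrench: loose open-ended wrench lying on the counter; a bystander, to be left alone. Origin at its underside
- hammer: loose hammer lying on the counter; a bystander, to be left alone. Origin at its underside
- jar: loose clear jar with red lid, 72 mm across, 100 mm tall; a bystander, to be left alone. Origin at its underside
- carton: loose small cardboard box, 100 x 75 x 50 mm; a bystander, to be left alone. Origin at its underside
- flange: loose flat steel ring, 60 mm across, 12 mm thick; a bystander, to be left alone. Origin at its underside
- tape: loose yellow tape measure, 75 x 35 x 60 mm tall; a bystander, to be left alone. Origin at its underside
- stand: fixed dark steel stand at the far edge, 75 x 190 mm base, with two 60 mm high posts 100 mm apart carrying the other two nuts; not needed for the job
Things that resemble listed ones, but are neither listed nor needed, are in the scene too. What is shaped like the part that bears socket_a_mid but purple is not meant.

How it is judged:
By the outcome, as a careful person would: the job done as asked, in the order asked, and still so for the second after the job is handed in, while the arm keeps its last pose, push and grip.
It also fails if it takes over 72 s, if anything falls off the work surface, if the arm or the gripper's body presses on something with over 40 N, if the wrist force passes 120 N, or if a joint passes its speed limit or range.

## Working session

There is one attempt and no reset: what is moved stays moved. The work goes in short steps, Python scripts to look and compute and a tool call to move; the robot and the scene stay as the last step left them, time stands still between calls to the robot, and variables do not carry over. Pictures are saved under pics/ and viewed, about 8 in all and at most 12, crops included, and the job is handed in when it is done.

Besides the shell and the picture viewer there is one more tool, called after "Request:" in YAML: its name, and indented under it one key for each argument. servo_tool: Moves the arm, as the interface text tells. Its arguments: {"type":"object","properties":{"increments":{"type":"array"},"grip_force":{"type":"number"}},"required":["increments"]}

```bash
ls; mkdir -p pics
cat > h.py <<'E'
import numpy as np, cv2
from plant import ctrl
def ray(p,rc):
    K=np.array(p['K']);E=np.array(p['extrinsics'])
    d=E[:3,:3]@np.linalg.solve(K,[rc[1],rc[0],1.0]);return E[:3,3],d
def at_z(p,rc,z):
    o,d=ray(p,rc);return o+d*(z-o[2])/d[2]
def proj(p,X):
    K=np.array(p['K']);E=np.array(p['extrinsics'])
    c=E[:3,:3].T@(np.array(X)-E[:3,3]);u=K@c;return u[1]/u[2],u[0]/u[2]
def tri(obs):
    A=np.zeros((3,3));b=np.zeros(3)
    for p,rc in obs:
        o,d=ray(p,rc);d=d/np.linalg.norm(d);M=np.eye(3)-np.outer(d,d);A+=M;b+=M@o
    return np.linalg.solve(A,b)
def save(p,n,box=None,s=1):
    f=p['frame'][:,:,::-1]
    if box: f=f[box[1]:box[3],box[0]:box[2]]
    cv2.imwrite('pics/'+n,cv2.resize(f,None,fx=s,fy=s,interpolation=cv2.INTER_CUBIC))
E
python3 - <<'E'
from h import *
np.set_printoptions(precision=4,suppress=True)
print(ctrl.get_state(),ctrl.grip_point_offset)
for n in ['top','scene']:
    p=ctrl.read_camera(n);save(p,n+'0.png',s=1.56)
    print(n,p['extrinsics'],p['K'])
    for q,z in [('socket_a_mid',.04),('wheel_seat',.06),('wheel',0),('nut_1',.06)]:
        for l in ctrl.landmark_of(p,q): print(q,np.round(l['centre'],1),round(l['conf'],2),at_z(p,l['centre'],z))
E
```

```text
pics
{'time': 0.0, 'qpos': array([ 1.088 ,  0.2872,  1.5782, -0.    ,  1.2786, -0.15  ]), 'dq': array([ 0.0005, -0.0011,  0.0009,  0.0004, -0.0004, -0.0016]), 'joint_efforts': array([ -0.0006, -40.5978, -29.2627,  -0.0002,   0.0057,  -0.    ]), 'eef_pos': array([0.2202, 0.6374, 0.2299]), 'tcp_rot': array([ 0.1656,  0.9862, -0.0011, -0.0004]), 'contact_force': array([-0.0762,  0.0271,  0.3169]), 'wrist_torque': array([ 0.0007,  0.0238, -0.0053]), 'opening': 1.002399281553843} 0.0187
top [[-0.0242 -0.9942  0.1046  0.4552]
 [-0.9995  0.0259  0.0158 -0.0305]
 [-0.0184 -0.1041 -0.9944  1.2252]
 [ 0.      0.      0.      1.    ]] [[364.141    0.     254.5458]
 [  0.     364.141  189.793 ]
 [  0.       0.       1.    ]]
socket_a_mid [174.7 281.1] 0.62 [ 0.6274 -0.1     0.04  ]
socket_a_mid [170.1 251.7] 0.58 [ 0.6453 -0.0039  0.04  ]
wheel_seat [185.9 192.6] 0.62 [0.5956 0.1879 0.06  ]
wheel [190.1 192.4] 0.83 [0.5885 0.1999 0.    ]
wheel [189.9 188.6] 0.25 [0.5896 0.2128 0.    ]
nut_1 [136.4 274.7] 0.64 [ 0.7513 -0.082   0.06  ]
nut_1 [130.7 305.4] 0.48 [ 0.7674 -0.1827  0.06  ]
nut_1 [185.5 188.1] 0.41 [0.5973 0.2025 0.06  ]
scene [[ 0.7095  0.6088 -0.355   0.9204]
 [ 0.7046 -0.6187  0.3473 -0.3305]
 [-0.0082 -0.4966 -0.868   0.8877]
 [ 0.      0.      0.      1.    ]] [[391.7501   0.     256.47  ]
 [  0.     391.7501 193.3173]
 [  0.       0.       1.    ]]
socket_a_mid [215.3 275.8] 0.93 [ 0.65  -0.002  0.04 ]
socket_a_mid [238.4 238.5] 0.79 [ 0.6294 -0.107   0.04  ]
wheel_seat [150.7 311.8] 0.64 [0.5944 0.1916 0.06  ]
nut_1 [147.8 312.9] 0.69 [0.5904 0.2006 0.06  ]
nut_1 [262.1 291.6] 0.62 [ 0.7606 -0.0691  0.06  ]
nut_1 [295.1 259.9] 0.5 [ 0.7621 -0.1705  0.06  ]
```

View pics/top0.png

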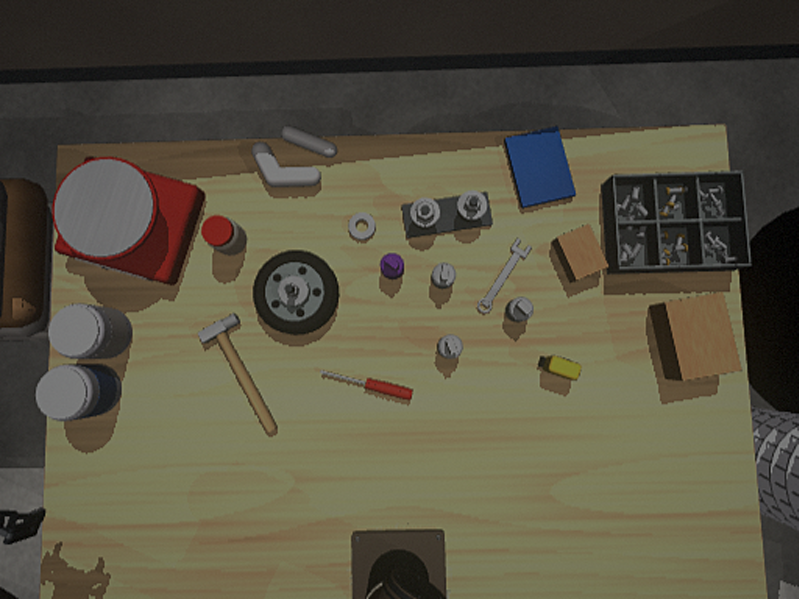

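View pics/scene0.png

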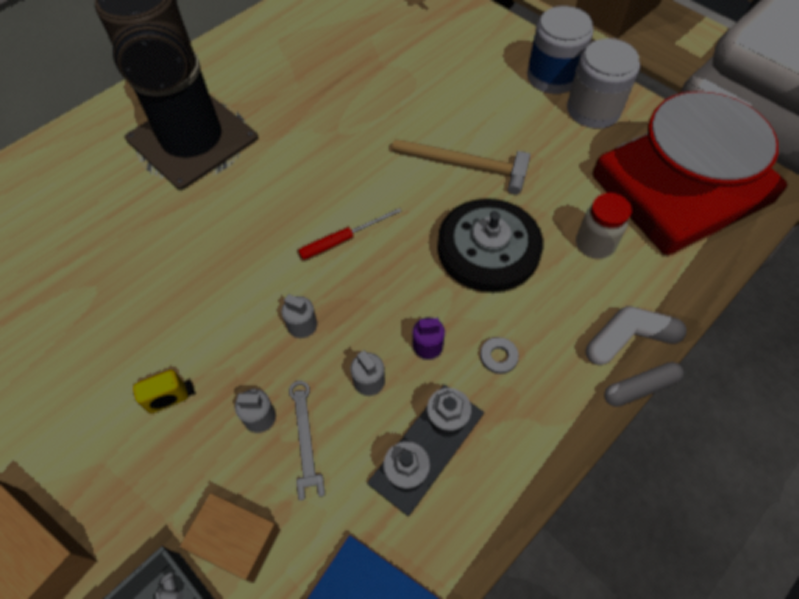

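The top view shows three grey sockets at about (443,275), (519,310) and (450,347) in the enlarged view. The purple look-alike is at (392,265) and is excluded. The wheel is at (295,290). Next I'll check these in one enlarged montage.

Run:
```python
from h import *
t=ctrl.read_camera('top');s=ctrl.read_camera('scene')
def cr(p,u,v,w=26,h=24):
    return cv2.resize(p['frame'][v-h:v+h,u-w:u+w,::-1],(264,244),interpolation=cv2.INTER_CUBIC)
g=lambda x:np.hstack(x)
T=[(443,275),(519,310),(450,347)];S=[(366,372),(255,408),(298,315)]
a=g([cr(t,int(u/1.56),int(v/1.56)) for u,v in T]);b=g([cr(s,int(u/1.56),int(v/1.56)) for u,v in S])
m=np.vstack([a,b]);m=np.clip(m.astype(float)*1.6,0,255).astype(np.uint8)
cv2.imwrite('pics/m1.png',m)
for p in (t,s):
  for q in ['socket_a_mid']:
    for l in ctrl.masks_of(p,q): print(p['shot'],l['extent'],round(l['conf'],2))
    for l in ctrl.landmark_of(p,q): print(p['shot'],np.round(l['centre'],1),round(l['conf'],2),at_z(p,l['centre'],.04).round(3))
```

```text
3 [275.9, 168.0, 290.0, 184.5] 0.66
3 [322.3, 187.2, 343.7, 208.2] 0.52
3 [174.  283.4] 0.49 [ 0.63  -0.108  0.04 ]
3 [170.8 252.6] 0.48 [ 0.643 -0.007  0.04 ]
4 [227.4, 227.8, 246.7, 250.9] 0.96
4 [260.7, 203.6, 284.1, 230.7] 0.96
4 [239.7 234.2] 0.68 [ 0.625 -0.116  0.04 ]
4 [254.1 107.5] 0.42 [ 0.443 -0.345  0.04 ]
```

View pics/m1.png

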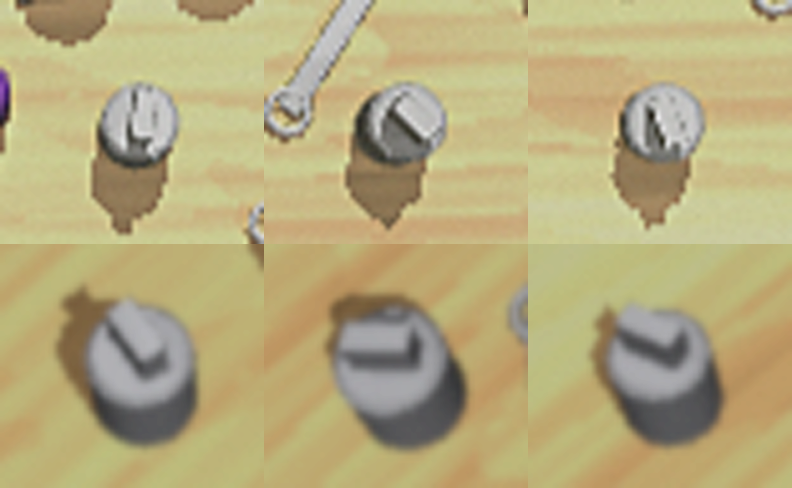

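Run:
```python
from h import *
np.set_printoptions(precision=3,suppress=True)
p=ctrl.read_camera('wrist');s=ctrl.get_state()
from scipy.spatial.transform import Rotation as R
T=np.eye(4);T[:3,:3]=R.from_quat(s['tcp_rot']).as_matrix();T[:3,3]=s['eef_pos']
print(np.linalg.inv(T)@p['extrinsics'],p['K'])
t=ctrl.read_camera('top')
for uv in [(443,275),(519,310),(450,347),(392,265)]: print(at_z(t,(uv[1]/1.5625,uv[0]/1.5625),.06))
```

```text
[[ 0.    -0.956 -0.293  0.074]
 [ 1.     0.    -0.001 -0.   ]
 [ 0.001 -0.293  0.956 -0.142]
 [ 0.     0.     0.     1.   ]] [[287.535   0.    255.848]
 [  0.    287.535 191.683]
 [  0.      0.      1.   ]]
[ 0.62  -0.107  0.06 ]
[ 0.544 -0.259  0.06 ]
[ 0.472 -0.116  0.06 ]
[ 0.644 -0.002  0.06 ]
```

Request:
servo_tool:
  increments:
    - [1,0.5,-0.6,0,0]
    - [1,1.1,-1.3,0,0]
    - [1,1.7,-2.0,0,0]
    - [1,2.3,-2.7,0,0]
    - [1,2.9,-3.4,0,0]
    - [1,3.5,-4.1,0,0]
    - [1,4.1,-4.8,0,0]
    - [1,4.7,-5.5,0,0]
    - [1,5.3,-6.2,0,0]
    - [1,5.9,-6.9,0,0]

```text
time: 1.73
eef_pos: [0.4574, 0.3605, 0.2317]
tcp_rot: [0.166, 0.986, 0.0, 0.0]
contact_force: [0.5, -0.8, -0.5]
opening: 1.002
```

Request:
servo_tool:
  increments:
    - [1,0.5,-0.6,0,0]
    - [1,1.1,-1.3,0,0]
    - [1,1.7,-2.0,0,0]
    - [1,2.3,-2.7,0,0]
    - [1,2.8,-3.4,0,0]
    - [1,3.2,-3.9,0,0]
    - [1,3.3,-4.1,0,0]
    - [1,3.3,-4.1,0,0]
    - [1,3.3,-4.1,0,0]
    - [1,3.3,-4.1,0,0]

```text
time: 2.57
eef_pos: [0.5886, 0.1976, 0.2316]
tcp_rot: [0.165, 0.986, 0.0, -0.0]
contact_force: [0.3, 0.3, 0.6]
opening: 1.003
```

Run:
```python
from h import *
np.set_printoptions(precision=4,suppress=True)
p=ctrl.read_camera('wrist');t=ctrl.read_camera('top');s=ctrl.read_camera('scene')
np.savez('w1.npz',K=p['K'],extrinsics=p['extrinsics'],frame=p['frame'])
for q,z in [('wheel_seat',.06),('nut_1',.06),('wheel',0)]:
  for n,x in (('w',p),('t',t),('s',s)):
    for l in ctrl.landmark_of(x,q): print(n,q,np.round(l['centre'],1),round(l['conf'],2),at_z(x,l['centre'],z))
c=proj(p,(.592,.195,.08));print(c)
r,cc=map(int,c)
f=np.clip(p['frame'].astype(float)*1.5,0,255).astype(np.uint8)[r-50:r+50,cc-66:cc+66,::-1]
cv2.imwrite('pics/w1.png',cv2.resize(f,None,fx=6,fy=6,interpolation=cv2.INTER_CUBIC))
```

```text
w wheel_seat [179.7 263.2] 0.67 [0.5983 0.2027 0.06  ]
t wheel_seat [187.1 190.3] 0.71 [0.5919 0.1953 0.06  ]
t wheel_seat [234.6 359.2] 0.37 [ 0.4268 -0.3392  0.06  ]
s wheel_seat [150.9 309.4] 0.59 [0.5904 0.1867 0.06  ]
w nut_1 [177.2 261.9] 0.65 [0.595  0.2022 0.06  ]
w nut_1 [347.9 108.7] 0.55 [ 0.7548 -0.0729  0.06  ]
w nut_1 [270.2  42. ] 0.3 [ 0.619  -0.0947  0.06  ]
t nut_1 [132.  303.8] 0.58 [ 0.7632 -0.1773  0.06  ]
t nut_1 [136.4 273.4] 0.5 [ 0.7514 -0.0778  0.06  ]
s nut_1 [299.  260.3] 0.6 [ 0.7685 -0.1758  0.06  ]
s nut_1 [262.2 290. ] 0.48 [ 0.7583 -0.0718  0.06  ]
s nut_1 [149.6 314.8] 0.44 [0.5977 0.1997 0.06  ]
w wheel [266.1  43.6] 0.69 [ 0.633  -0.1493  0.    ]
w wheel [167.9 261.1] 0.62 [0.5974 0.2016 0.    ]
t wheel [192.8 190.1] 0.93 [0.5795 0.2078 0.    ]
s wheel [161.5 311.2] 0.59 [0.5934 0.2008 0.    ]
(np.float64(181.3427270125296), np.float64(254.9121031349876))
```

View pics/w1.png

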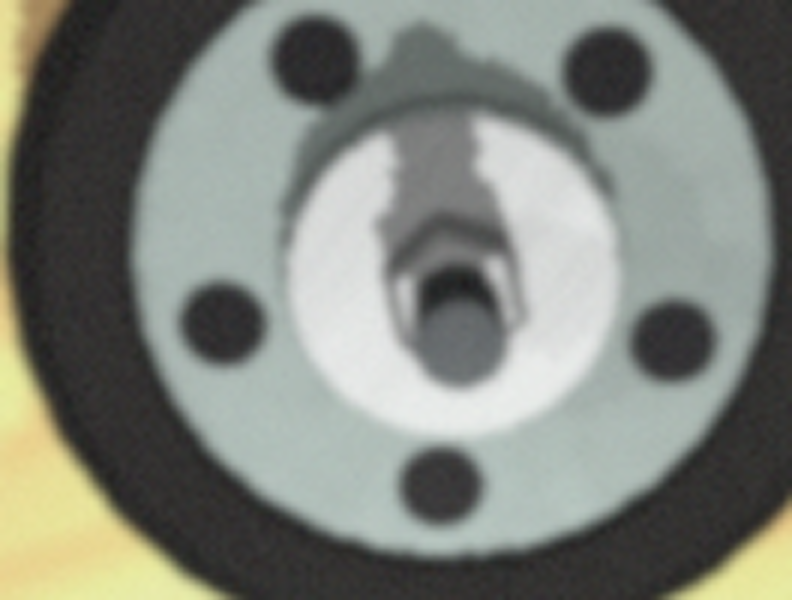

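The wheel's nut is about 24 mm across against the 62 mm washer, with a tall stub. Its centre is near (455,270) and one corner points to the top of the crop. Next I'll measure the centre and the nut's yaw.

Run:
```python
from h import *
p=dict(np.load('w1.npz'))
np.set_printoptions(precision=4,suppress=True)
for rc,z in [((131+266/6-.5,188+453/6-.5),.06),((131+341/6-.5,188+459/6-.5),.104)]: print(at_z(p,rc,z))
g=cv2.cvtColor(p['frame'],cv2.COLOR_RGB2GRAY).astype(np.float32)
# refine washer: edge points radially from guess
c0=at_z(p,(131+266/6-.5,188+453/6-.5),.06)
def samp(X):
    r=np.array([proj(p,x) for x in X],np.float32);return cv2.remap(g,r[:,1].copy(),r[:,0].copy(),cv2.INTER_LINEAR)[:,0]
from scipy.optimize import least_squares
pts=[];rr=np.arange(.026,.037,.0003)
for a in np.radians(np.arange(0,360,5)):
    v=samp([c0+[r*np.cos(a),r*np.sin(a),0] for r in rr]);d=np.diff(v);i=d.argmin()
    if d[i]<-3: pts.append(c0[:2]+(rr[i]+.00015)*np.array([np.cos(a),np.sin(a)]))
pts=np.array(pts);f=least_squares(lambda q:np.hypot(*(pts-q[:2]).T)-q[2],[*c0[:2],.031],loss='soft_l1',f_scale=.0005)
print('washer',f.x,len(pts),np.std(f.fun));C=f.x[:2]
G=np.hypot(cv2.Sobel(g,cv2.CV_32F,1,0),cv2.Sobel(g,cv2.CV_32F,0,1))
def hexp(ps,z,af):
    R=af/np.sqrt(3);return [np.array([C[0]+R*np.cos(np.radians(ps+60*k)),C[1]+R*np.sin(np.radians(ps+60*k)),z]) for k in range(7)]
res=[]
for af in (.024,.030,.036):
  for ps in range(-30,30):
    tot=0
    for z in (.06,.076):
        h=hexp(ps,z,af)
        X=np.array([proj(p,h[k]+(h[k+1]-h[k])*u) for k in range(6) for u in np.linspace(0,1,15)],np.float32)
        m=cv2.remap(G,X[:,1].copy(),X[:,0].copy(),cv2.INTER_LINEAR)[:,0];tot+=m.mean()
    res.append((round(float(tot),1),af,ps))
print(sorted(res)[::-1][:10])
best=max(r for r in res if r[1]==.024);ps=best[2]
f=np.clip(p['frame'].astype(float)*1.5,0,255).astype(np.uint8)
outs=[]
for dps in (-99,0,10,-10):
    r0,c1=150,225;s=8
    im=cv2.resize(f[r0:r0+50,c1:c1+66,::-1],None,fx=6,fy=6,interpolation=cv2.INTER_CUBIC)
    if dps>-99:
      for z,col in ((.06,(0,0,255)),(.076,(0,160,0))):
        q=np.array([[(v-c1+.5)*6,(u-r0+.5)*6] for u,v in [proj(p,x) for x in hexp(ps+dps,z,.024)]]).astype(int)
        cv2.polylines(im,[q],True,col,1)
    outs.append(im)
cv2.imwrite('pics/w2.png',np.vstack([np.hstack(outs[:2]),np.hstack(outs[2:])]))
print(ps)
```

```text
[0.5928 0.2042 0.06  ]
[0.5946 0.2036 0.104 ]
washer [0.5956 0.2035 0.0312] 60 0.0015161777547923073
[(192.8, 0.024, -4), (192.6, 0.024, -5), (192.4, 0.024, -3), (191.9, 0.024, -2), (191.7, 0.024, -6), (191.1, 0.024, -7), (191.0, 0.024, -1), (190.5, 0.024, 0), (190.5, 0.024, -8), (190.0, 0.024, 1)]
-4
```

View pics/w2.png

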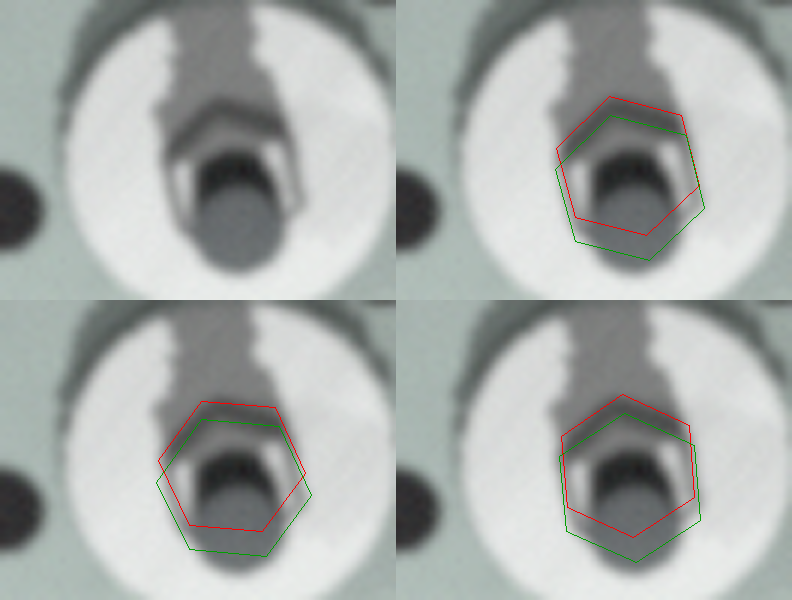

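Hex yaw is about −4° and the centre is about (0.5945, 0.2035). With 1 mm of play and a 7° tolerance, that is accurate enough. Next I'll go over the sockets.

Request:
servo_tool:
  increments:
    - [1,-0.1,-0.8,0,0]
    - [1,-0.2,-1.7,0,0]
    - [1,-0.3,-2.6,0,0]
    - [1,-0.4,-3.5,0,0]
    - [1,-0.5,-4.4,0,0]
    - [1,-0.6,-5.3,0,0]
    - [1,-0.7,-6.2,0,0]
    - [1,-0.8,-7.1,0,0]
    - [1,-0.9,-8.0,0,0]
    - [1,-1.0,-8.7,0,0]

```text
time: 4.0
eef_pos: [0.5489, -0.1541, 0.2319]
tcp_rot: [0.166, 0.986, -0.0, 0.001]
contact_force: [0.7, 0.2, -0.9]
opening: 1.001
```

Request:
servo_tool:
  increments:
    - [1,0,-0.2,0,0]
    - [1,0,-0.2,0,0]
    - [1,0,-0.2,0,0]
    - [1,0,-0.2,0,0]
    - [1,0,-0.2,0,0]
    - [1,0,-0.2,0,0]
    - [1,0,-0.2,0,0]
    - [1,0,-0.2,0,0]
    - [1,0,-0.2,0,0]
    - [1,0,-0.2,0,0]

```text
time: 4.83
eef_pos: [0.549, -0.1619, 0.2319]
tcp_rot: [0.166, 0.986, -0.0, 0.001]
contact_force: [-0.1, 0.1, 0.8]
opening: 1.001
```

Run:
```python
from h import *
np.set_printoptions(precision=4,suppress=True)
p=ctrl.read_camera('wrist');print(ctrl.get_state()['eef_pos'])
np.savez('w3.npz',K=p['K'],extrinsics=p['extrinsics'],frame=p['frame'])
for l in ctrl.landmark_of(p,'socket_a_mid'): print(np.round(l['centre'],1),round(l['conf'],2),at_z(p,l['centre'],.04))
# rectified top-down views at z=0.08 (tab top plane), 80x80mm, 3 px/mm ; world x up, y left
outs=[]
for c in [(.62,-.107),(.544,-.259),(.472,-.116)]:
  for z in (.08,):
    N=264;k=3000
    src=np.float32([[0,0],[N,0],[N,N],[0,N]])
    W=[(c[0]+N/2/k,c[1]+N/2/k),(c[0]+N/2/k,c[1]-N/2/k),(c[0]-N/2/k,c[1]-N/2/k),(c[0]-N/2/k,c[1]+N/2/k)]
    dst=np.float32([proj(p,(*w,z))[::-1] for w in W])
    H=cv2.getPerspectiveTransform(dst,src)
    outs.append(np.clip(cv2.warpPerspective(p['frame'],H,(N,N),flags=cv2.INTER_CUBIC)[:,:,::-1]*1.4,0,255).astype(np.uint8))
cv2.imwrite('pics/s3.png',np.hstack(outs))
```

```text
[ 0.5489 -0.162   0.2319]
[201.  407.7] 0.74 [0.6476 0.0004 0.04  ]
[279.9 326.2] 0.49 [ 0.7232 -0.123   0.04  ]
```

View pics/s3.png

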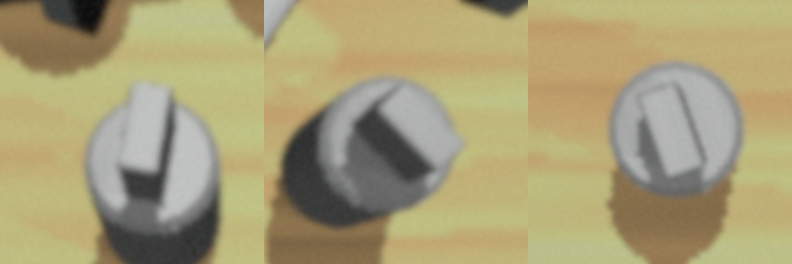

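Rectified crops at 3 px/mm, centred on my guesses, with x up and y left:

| Socket | Tab centre in the picture | Position | Tab yaw |
|---|---|---|---|
| S1 | (146,128) | about (.6215, −.112) | −10° |
| S2 | (419,127) | about (.5457, −.267) | +43° |
| S3 | (671,130) | about (.4725, −.120) | +21° |

I'll refine these by fitting rectangles.

Run:
```python
from h import *
from scipy.optimize import minimize
p=dict(np.load('w3.npz'));np.set_printoptions(precision=4,suppress=True)
g=cv2.GaussianBlur(cv2.cvtColor(p['frame'],cv2.COLOR_RGB2GRAY),(0,0),1).astype(np.float32)
G=np.hypot(cv2.Sobel(g,cv2.CV_32F,1,0),cv2.Sobel(g,cv2.CV_32F,0,1))
def sc(q):
    x,y,a=q[0],q[1],np.radians(q[2]);u=np.linspace(-1,1,25)
    L=np.vstack([np.c_[.015*u,.007+0*u],np.c_[.015*u,-.007+0*u],np.c_[.015+0*u[::2],.007*u[::2]],np.c_[-.015+0*u[::2],.007*u[::2]]])
    R=np.array([[np.cos(a),-np.sin(a)],[np.sin(a),np.cos(a)]]);W=L@R.T+[x,y]
    X=np.array([proj(p,(*w,.08)) for w in W],np.float32)
    return -cv2.remap(G,X[:,1].copy(),X[:,0].copy(),cv2.INTER_LINEAR).mean()
for q in [(.6215,-.1117,-10),(.5457,-.2667,43),(.4725,-.1197,21)]:
    b=min((minimize(sc,[q[0]+dx,q[1]+dy,q[2]+da],method='Nelder-Mead',options=dict(initial_simplex=np.array([q]*4)+np.vstack([[dx,dy,da],[.002+dx,dy,da],[dx,.002+dy,da],[dx,dy,4+da]]))) for dx in (-.001,.001) for dy in (-.001,.001) for da in(-3,3)),key=lambda r:r.fun)
    print(b.x,b.fun,sc(q))
```

```text
[ 0.621 -0.114 -7.727] -81.2405776977539 -56.4994
[ 0.5476 -0.2658 44.31  ] -67.17822265625 -58.900173
[ 0.4735 -0.1206 18.1752] -57.414005279541016 -45.65075
```

Request:
servo_tool:
  increments:
    - [0.6,0.6,0.4,0,0.7]
    - [0.6,1.2,0.8,0,1.4]
    - [0.6,1.8,1.22,-0.3,2.0]
    - [0.6,1.8,1.22,-1.0,2.0]
    - [0.6,1.8,1.22,-1.8,2.0]
    - [0.6,1.8,1.22,-2.4,2.0]
    - [0.6,1.8,1.22,-2.8,2.0]
    - [0.6,1.8,1.22,-3.0,2.0]
    - [0.6,1.8,1.22,-3.0,2.0]
    - [0.6,1.8,1.22,-3.0,2.0]
  grip_force: 50

```text
time: 5.77
eef_pos: [0.6213, -0.1135, 0.1124]
tcp_rot: [0.08, 0.997, -0.0, 0.001]
contact_force: [0.1, 0.9, 1.1]
opening: 0.599
```

```bash
cat > chk.py <<'E'
from h import *
import sys
np.set_printoptions(precision=4,suppress=True)
c=eval(sys.argv[1]);n=sys.argv[2]
p=ctrl.read_camera('wrist');s=ctrl.get_state();print(s['eef_pos'],s['time'],s['opening'])
x=np.array(proj(p,(*c,.08)))
print(x)
r,k=[int(v) for v in x];r=min(max(r,75),309);k=min(max(k,100),412)
f=p['frame'].copy()
a=np.radians(eval(sys.argv[3]))
q=[[proj(p,(c[0]+i*np.cos(a)-j*np.sin(a),c[1]+i*np.sin(a)+j*np.cos(a),.08))[::-1] for i,j in [(.015,.007),(.015,-.007),(-.015,-.007),(-.015,.007)]]]
f=f[r-75:r+75,k-100:k+100,::-1]
f=np.clip(cv2.resize(f,None,fx=4,fy=4,interpolation=cv2.INTER_CUBIC)*1.4,0,255).astype(np.uint8)
q=((np.array(q)-[k-100,r-75]+.5)*4).astype(int);cv2.polylines(f,[q.reshape(-1,1,2)],True,(0,0,255),1)
cv2.imwrite('pics/'+n,f)
E
python3 chk.py '(.621,-.113)' g1.png -9
```

```text
[ 0.6219 -0.1137  0.1134] 5.8167 0.5996565319311711
[221.7862 257.2781]
```

View pics/g1.png

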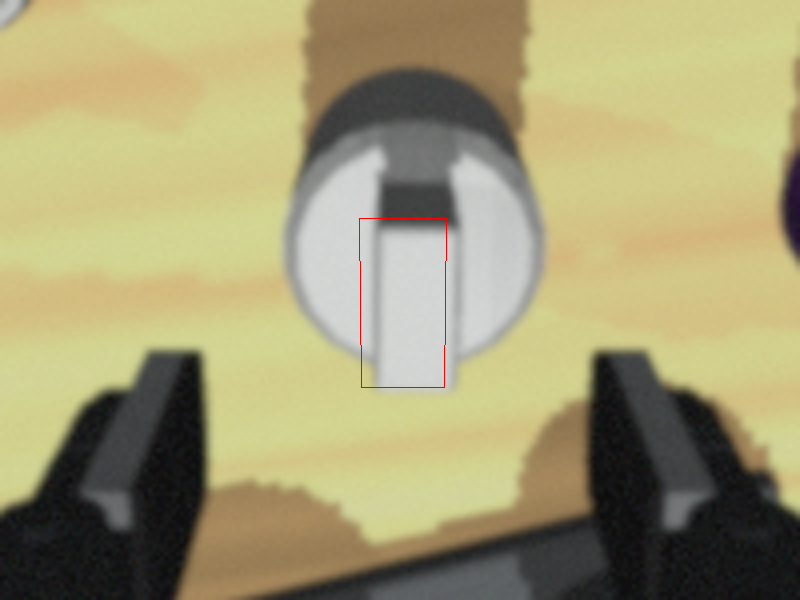

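The tab is centred at about (417,308) in the crop, 14 px (2.3 mm) right of my predicted box, which is +y. Its yaw matches. I'll correct the offset, descend and grip.

Request:
servo_tool:
  increments:
    - [0.6,0,0.06,-0.2,0]
    - [0.6,0,0.06,-0.6,0]
    - [0.6,0,0.06,-1.0,0]
    - [0.6,0,0.06,-1.3,0]
    - [0.6,0,0.06,-1.4,0]
    - [0.6,0,0.06,-1.4,0]
    - [0.0,0,0.06,-1.4,0]
    - [0.0,0,0.06,-1.4,0]
    - [0.0,0,0.06,-1.4,0]
    - [0.0,0,0.06,-1.4,0]
  grip_force: 60

```text
time: 6.65
eef_pos: [0.6228, -0.1115, 0.0588]
tcp_rot: [0.08, 0.997, -0.001, 0.003]
contact_force: [-0.2, -0.9, 1.5]
opening: 0.15
```

Request:
servo_tool:
  increments:
    - [0,0,0,0,0]
    - [0,0,0,0,0]
    - [0,0,0,0,0]
    - [0,0,0,0,0]
    - [0,0,0,0.2,0]
    - [0,0,0,0.6,0]
    - [0,0,0,1.2,0]
    - [0,0,0,1.8,0]
    - [0,0,0,2.4,0]
    - [0,0,0,3,0]

```text
time: 7.48
eef_pos: [0.622, -0.1113, 0.1792]
tcp_rot: [0.08, 0.997, -0.0, 0.002]
contact_force: [0.8, -0.4, -4.0]
opening: 0.154
```

Request:
servo_tool:
  increments:
    - [0,0,0.4,0.3,0.2]
    - [0,0,1.2,0.4,0.5]
    - [0,-0.1,2.1,0.4,1.0]
    - [0,-0.2,3.0,0.4,1.04]
    - [0,-0.3,3.9,0.4,1.04]
    - [0,-0.4,4.8,0.4,1.04]
    - [0,-0.5,5.7,0.4,1.04]
    - [0,-0.6,6.6,0.4,1.04]
    - [0,-0.69,7.4,0.4,1.04]
    - [0,-0.69,7.87,0.4,1.04]

```text
time: 8.32
eef_pos: [0.592, 0.2076, 0.1942]
tcp_rot: [0.033, 0.999, 0.0, 0.0]
contact_force: [1.5, -1.2, -3.4]
opening: 0.15
```

Request:
servo_tool:
  increments:
    - [0,0,0,0,0]
    - [0,0,0,0,0]
    - [0,0,0,0,0]
    - [0,0,0,0,0]
    - [0,0,0,0,0]
    - [0,0,0,0,0]
    - [0,0,0,0,0]
    - [0,0,0,0,0]
    - [0,0,0,0,0]
    - [0,0,0,0,0]

```text
time: 9.15
eef_pos: [0.592, 0.2074, 0.1943]
tcp_rot: [0.033, 0.999, 0.0, 0.0]
contact_force: [0.3, -0.1, -3.3]
opening: 0.147
```

Run:
```python
from h import *
np.set_printoptions(precision=4,suppress=True)
p=ctrl.read_camera('wrist');s=ctrl.get_state();print(s['eef_pos'],s['time'],s['tcp_rot'])
f=np.clip(cv2.resize(p['frame'][:,:,::-1],None,fx=1.5625,fy=1.5625)*1.4,0,255).astype(np.uint8)
cv2.imwrite('pics/o1.png',f)
for q in ('wheel_seat','nut_1','wheel'):
  for l in ctrl.landmark_of(p,q): print(q,np.round(l['centre'],1),round(l['conf'],2),at_z(p,l['centre'],0 if q=='wheel' else .06))
```

```text
[0.592  0.2075 0.1943] 9.2 [0.0329 0.9995 0.0003 0.0005]
wheel_seat [187.7 254.1] 0.76 [0.598  0.2048 0.06  ]
nut_1 [327.9  27. ] 0.95 [ 0.7517 -0.0733  0.06  ]
wheel [175.3 250.8] 0.73 [0.5996 0.2003 0.    ]
```

View pics/o1.png

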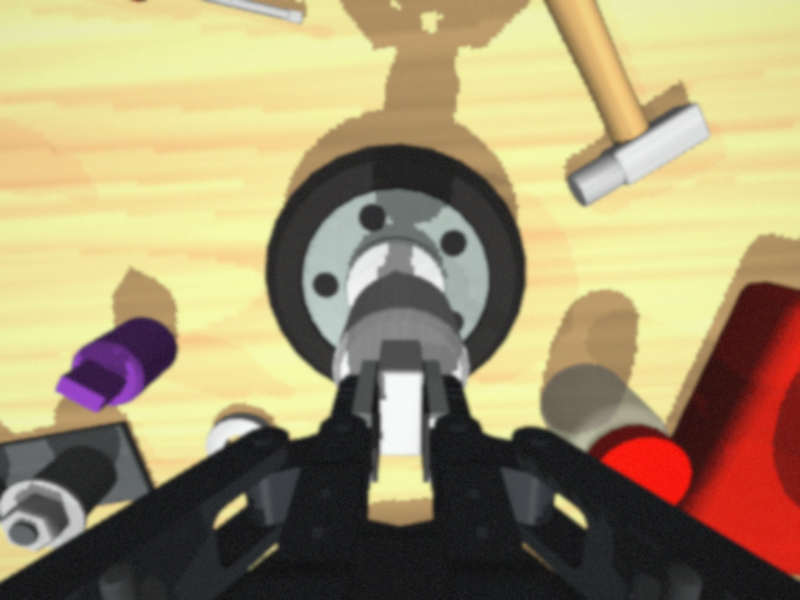

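The picture shows the held socket's tab at col ~402 and the wheel's tyre and hub centred at col ~396, so the socket is about 3–4 mm too far in +y, which agrees with the measured pose. I'll correct that and lower it over the stub.

Request:
servo_tool:
  increments:
    - [0,0.06,-0.1,0,0]
    - [0,0.06,-0.1,0,0]
    - [0,0.06,-0.1,-0.1,0]
    - [0,0.06,-0.1,-0.3,0]
    - [0,0.06,-0.1,-0.5,0]
    - [0,0.06,-0.1,-0.7,0]
    - [0,0.06,-0.1,-0.9,0]
    - [0,0.06,-0.1,-1.0,0]
    - [0,0.06,-0.1,-1.05,0]
    - [0,0.06,-0.1,-1.1,0]

```text
time: 10.18
eef_pos: [0.5942, 0.2036, 0.1497]
tcp_rot: [0.033, 0.999, 0.0, 0.0]
contact_force: [-0.4, 1.4, -2.5]
opening: 0.148
```

Request:
servo_tool:
  increments:
    - [0,0,0,-0.04,0]
    - [0,0,0,-0.08,0]
    - [0,0,0,-0.12,0]
    - [0,0,0,-0.16,0]
    - [0,0,0,-0.2,0]
    - [0,0,0,-0.24,0]
    - [0,0,0,-0.27,0]
    - [0,0,0,-0.3,0]
    - [0,0,0,-0.3,0]
    - [0,0,0,-0.3,0]

```text
time: 11.02
eef_pos: [0.5947, 0.2037, 0.1407]
tcp_rot: [0.033, 0.999, 0.0, 0.0]
contact_force: [-4.2, -1.4, 7.3]
opening: 0.148
```

It stopped at TCP z = 0.1407 with about 10 N, so the mouth is 22 mm above the washer. That is the 22 mm deep socket bottoming on the 44 mm stub, so S1 is not the one. I'll put it back where it stood.

Request:
servo_tool:
  increments:
    - [0,0,0,0.4,0]
    - [0,0,0,1.2,0]
    - [0,0,-0.6,1.3,0]
    - [0,0.1,-1.5,1.3,0]
    - [0,0.2,-2.4,1.3,0]
    - [0,0.3,-3.3,1.3,0]
    - [0,0.4,-4.2,1.3,0]
    - [0,0.5,-5.1,1.3,0]
    - [0,0.6,-6.0,1.3,0]
    - [0,0.68,-6.9,1.3,0]

```text
time: 11.85
eef_pos: [0.6218, -0.074, 0.1924]
tcp_rot: [0.033, 0.999, 0.0, 0.001]
contact_force: [-0.3, 0.8, -3.2]
opening: 0.15
```

Request:
servo_tool:
  increments:
    - [0,0,-0.5,0,0]
    - [0,0,-0.9,0,0]
    - [0,0,-0.98,-0.3,0]
    - [0,0,-0.98,-0.9,0]
    - [0,0,-0.98,-1.5,0]
    - [0,0,-0.98,-2.1,0]
    - [0,0,-0.98,-2.5,0]
    - [0,0,-0.98,-2.7,0]
    - [0,0,-0.98,-2.8,0]
    - [0,0,-0.98,-2.8,0]

```text
time: 12.68
eef_pos: [0.6214, -0.1122, 0.0793]
tcp_rot: [0.032, 0.999, 0.001, -0.0]
contact_force: [0.2, 0.6, -3.8]
opening: 0.148
```

Request:
servo_tool:
  increments:
    - [0,0,0,-0.12,0]
    - [0,0,0,-0.24,0]
    - [0,0,0,-0.34,0]
    - [0,0,0,-0.42,0]
    - [0,0,0,-0.47,0]
    - [0,0,0,-0.5,0]
    - [0,0,0,-0.51,0]
    - [0,0,0,-0.51,0]
    - [0,0,0,-0.51,0]
    - [0,0,0,-0.51,0]

```text
time: 13.52
eef_pos: [0.6215, -0.1122, 0.0591]
tcp_rot: [0.032, 0.999, 0.001, 0.0]
contact_force: [-0.5, 0.6, -3.8]
opening: 0.15
```

Request:
servo_tool:
  increments:
    - [0.2,0,0,0,0]
    - [0.3,0,0,0,0]
    - [0.6,0,0,0,0]
    - [0.6,0,0,0,0]
    - [0.6,0,0,0,0]
    - [0.6,0,0,0.5,0]
    - [0.6,0,0,1.2,0]
    - [0.6,0,0,2.0,0]
    - [0.6,0,0,2.8,0]
    - [0.6,0,0,3.2,0]

```text
time: 14.35
eef_pos: [0.6235, -0.1128, 0.1924]
tcp_rot: [0.032, 0.999, -0.001, 0.003]
contact_force: [0.6, -0.3, 0.5]
opening: 0.6
```

Request:
servo_tool:
  increments:
    - [0.6,-0.6,0,0,0.8]
    - [0.6,-1.4,0,0,1.8]
    - [0.6,-2.2,-0.1,0,2.8]
    - [0.6,-3.0,-0.15,-0.2,3.8]
    - [0.6,-3.5,-0.15,-0.6,4.64]
    - [0.6,-3.74,-0.15,-1.1,4.64]
    - [0.6,-3.74,-0.15,-1.6,4.64]
    - [0.6,-3.74,-0.15,-1.9,4.64]
    - [0.6,-3.74,-0.15,-1.93,4.64]
    - [0.6,-3.74,-0.15,-1.93,4.64]

```text
time: 15.18
eef_pos: [0.4735, -0.1187, 0.1148]
tcp_rot: [-0.169, 0.986, 0.001, 0.003]
contact_force: [-0.4, 0.4, 0.3]
opening: 0.601
```

```bash
python3 chk.py '(.474,-.119)' g3.png 19.5
```

```text
[ 0.4743 -0.119   0.1158] 15.2333 0.5999303346846402
[221.5429 256.0021]
```

View pics/g3.png

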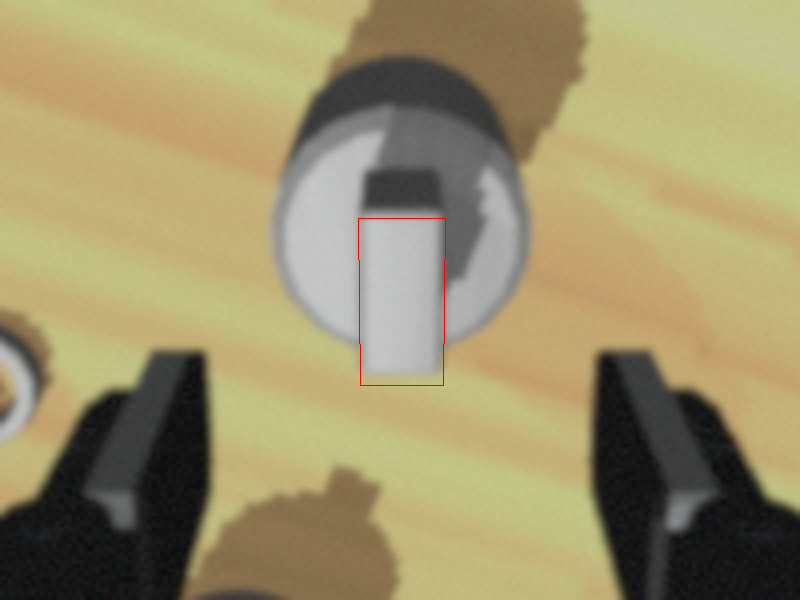

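The tab, at (402,291) in the crop, lines up with the fingers laterally and in yaw. It is about 1.6 mm off along the tab. I'll descend and grip.

Request:
servo_tool:
  increments:
    - [0.6,-0.04,-0.01,-0.2,0]
    - [0.6,-0.04,-0.01,-0.6,0]
    - [0.6,-0.04,-0.01,-1.0,0]
    - [0.6,-0.04,-0.01,-1.3,0]
    - [0.6,-0.04,-0.01,-1.42,0]
    - [0.6,-0.04,-0.01,-1.42,0]
    - [0.0,-0.04,-0.01,-1.42,0]
    - [0.0,-0.04,-0.01,-1.42,0]
    - [0.0,-0.04,-0.01,-1.42,0]
    - [0.0,-0.04,-0.01,-1.42,0]

```text
time: 16.07
eef_pos: [0.4735, -0.1197, 0.0601]
tcp_rot: [-0.17, 0.986, -0.001, 0.005]
contact_force: [0.4, 1.7, 2.3]
opening: 0.15
```

Request:
servo_tool:
  increments:
    - [0,0,0,0,0]
    - [0,0,0,0,0]
    - [0,0,0,0,0]
    - [0,0,0,0,0]
    - [0,0,0,0.2,0]
    - [0,0,0,0.6,0]
    - [0,0,0,1.2,0]
    - [0,0,0,1.8,0]
    - [0,0,0,2.4,0]
    - [0,0,0,3.3,0]

```text
time: 16.9
eef_pos: [0.4712, -0.1187, 0.1904]
tcp_rot: [-0.169, 0.986, 0.001, 0.002]
contact_force: [-0.2, -0.7, -3.5]
opening: 0.148
```

Request:
servo_tool:
  increments:
    - [0,0.1,0.3,0,-0.4]
    - [0,0.4,1.0,0,-1.2]
    - [0,0.7,1.8,0,-2.2]
    - [0,1.0,2.6,0,-3.2]
    - [0,1.3,3.4,0,-4.2]
    - [0,1.6,4.2,0,-4.7]
    - [0,1.9,5.0,0,-4.7]
    - [0,2.2,5.8,0,-4.7]
    - [0,2.5,6.6,0,-4.7]
    - [0,2.8,7.4,0,-4.7]

```text
time: 17.73
eef_pos: [0.5829, 0.1789, 0.1899]
tcp_rot: [0.035, 0.999, 0.001, 0.001]
contact_force: [0.5, -0.8, -3.2]
opening: 0.146
```

Request:
servo_tool:
  increments:
    - [0,0.2,0.5,0,0]
    - [0,0.28,0.66,0,0]
    - [0,0.28,0.66,0,0]
    - [0,0.28,0.66,0,0]
    - [0,0.28,0.66,0,0]
    - [0,0.28,0.66,0,0]
    - [0,0.28,0.66,0,0]
    - [0,0.28,0.66,0,0]
    - [0,0.28,0.66,0,0]
    - [0,0.28,0.66,0,0]

```text
time: 18.57
eef_pos: [0.5941, 0.205, 0.1901]
tcp_rot: [0.035, 0.999, 0.001, 0.002]
contact_force: [0.2, -0.5, -3.9]
opening: 0.149
```

Request:
servo_tool:
  increments:
    - [0,0.01,-0.03,0,0]
    - [0,0.01,-0.03,-0.1,0]
    - [0,0.01,-0.03,-0.3,0]
    - [0,0.01,-0.03,-0.5,0]
    - [0,0.01,-0.03,-0.7,0]
    - [0,0.01,-0.03,-0.85,0]
    - [0,0.01,-0.03,-0.95,0]
    - [0,0.01,-0.03,-1.0,0]
    - [0,0.01,-0.03,-1.0,0]
    - [0,0.01,-0.03,-1.0,0]

```text
time: 19.4
eef_pos: [0.5947, 0.2038, 0.1502]
tcp_rot: [0.035, 0.999, 0.001, 0.002]
contact_force: [-0.6, 0.2, -3.8]
opening: 0.146
```

Request:
servo_tool:
  increments:
    - [0,0,0,-0.06,0]
    - [0,0,0,-0.12,0]
    - [0,0,0,-0.18,0]
    - [0,0,0,-0.24,0]
    - [0,0,0,-0.3,0]
    - [0,0,0,-0.34,0]
    - [0,0,0,-0.38,0]
    - [0,0,0,-0.42,0]
    - [0,0,0,-0.44,0]
    - [0,0,0,-0.44,0]

```text
time: 20.23
eef_pos: [0.595, 0.2037, 0.1328]
tcp_rot: [0.035, 0.999, 0.001, 0.002]
contact_force: [0.2, -1.7, -2.4]
opening: 0.15
```

Request:
servo_tool:
  increments:
    - [0,0,0,-0.04,0]
    - [0,0,0,-0.08,0]
    - [0,0,0,-0.12,0]
    - [0,0,0,-0.14,0]
    - [0,0,0,-0.16,0]
    - [0,0,0,-0.18,0]
    - [0,0,0,-0.2,0]
    - [0,0,0,-0.2,0]
    - [0,0,0,-0.2,0]
    - [0,0,0,-0.2,0]

```text
time: 21.07
eef_pos: [0.5953, 0.2035, 0.1248]
tcp_rot: [0.035, 0.999, 0.0, 0.003]
contact_force: [3.3, -0.7, -4.0]
opening: 0.148
```

It passed 10 mm above the washer without resistance, so this is the fitting socket. Now I'll seat it.

Request:
servo_tool:
  increments:
    - [0,0,0,-0.03,0]
    - [0,0,0,-0.06,0]
    - [0,0,0,-0.09,0]
    - [0,0,0,-0.11,0]
    - [0,0,0,-0.13,0]
    - [0,0,0,-0.15,0]
    - [0,0,0,-0.16,0]
    - [0,0,0,-0.17,0]
    - [0,0,0,-0.17,0]
    - [0,0,0,-0.17,0]

```text
time: 21.9
eef_pos: [0.5957, 0.2038, 0.1201]
tcp_rot: [0.035, 0.999, 0.0, 0.003]
contact_force: [-0.8, -1.0, 5.9]
opening: 0.143
```

Run:
```python
from h import *
s=ctrl.get_state();print(s['contact_force'],s['eef_pos'],s['wrist_torque'])
```

```text
[-0.84729835 -1.02254015  5.88597253] [0.59568066 0.20375043 0.12014638] [-0.50197776  0.25171181 -0.0598035 ]
```

Request:
servo_tool:
  increments:
    - [0,0,0,-0.04,0]
    - [0,0,0,-0.08,0]
    - [0,0,0,-0.1,0]
    - [0,0,0,-0.1,0]
    - [0,0,0,-0.1,0]
    - [0,0,0,-0.1,0]
    - [0,0,0,-0.1,0]
    - [0,0,0,-0.1,0]
    - [0,0,0,-0.1,0]
    - [0,0,0,-0.1,0]

```text
time: 22.73
eef_pos: [0.5959, 0.2039, 0.1201]
tcp_rot: [0.035, 0.999, 0.0, 0.003]
contact_force: [-5.6, -2.3, 13.7]
opening: 0.145
```

Run:
```python
from h import *
s=ctrl.get_state();print(s['contact_force'],s['eef_pos'])
w=ctrl.read_camera('wrist');p=ctrl.read_camera('scene');t=ctrl.read_camera('top')
a=cv2.resize(w['frame'][100:300,150:350,::-1],(400,400),interpolation=cv2.INTER_CUBIC)
b=cv2.resize(p['frame'][100:300,130:380,::-1],(400,320),interpolation=cv2.INTER_CUBIC)
b=np.vstack([b,np.zeros((80,400,3),np.uint8)])
cv2.imwrite('pics/f1.png',np.clip(np.hstack([a,b])*1.4,0,255).astype(np.uint8))
```

```text
[-5.56988825 -2.3074627  13.71295991] [0.59592216 0.20389101 0.12013198]
```

View pics/f1.png

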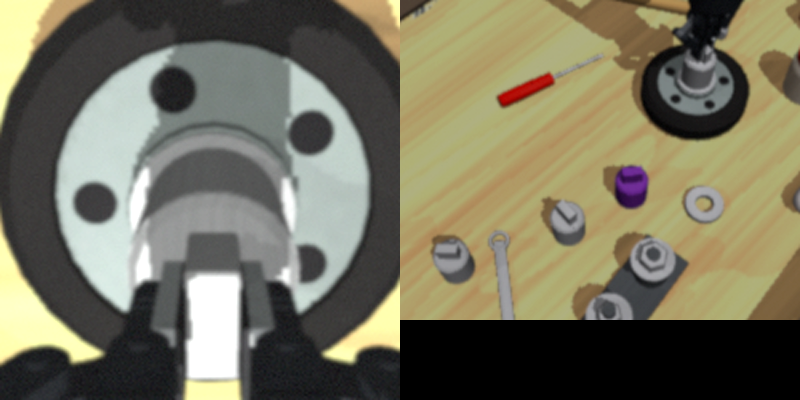

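The picture shows the held socket resting on the washer with no gap and centred on the wheel. S1 and S2 stand upright, and the purple socket, wrench, flange and screwdriver are where they were. Pressing harder (about 14 N) did not lower the TCP below 0.1201, so the socket is bottomed. I'll hand it in.

```bash
python3 -c "
from plant import ctrl
print(ctrl.sign_off())"
```

```text
the job is handed in; nothing more can be done
None
```

I found the socket that fits, seated it on the washer over the wheel nut, and handed the job in at about 23 s with the gripper still holding it.

- **First socket tried:** it stood near (0.62, −0.11). It stopped with its mouth about 22 mm above the washer, so it was the 22 mm deep one. I put it back upright where it had stood.
- **Second socket tried:** it stood near (0.47, −0.12), and it slid down freely over the 24 mm nut. It stopped at TCP z = 0.1201, which matches the height expected when seated (0.120). Pressing harder, to about 14 N, did not move it further.
- **Third socket:** I never touched it. I had identified the fitting one by then.

**Last checks:** the final picture shows the held socket on the washer. The other two sockets are upright, and the bystanders visible in that crop (screwdriver, wrench, flange) look undisturbed. I did not look again at the hammer, jar, carton or tape.

**What disagreed:** the far camera estimate for the first socket was about 2 mm off, and one transfer over the wheel ended about 4 mm off. I corrected both before going down. A sideways force of about 6 N remained in the seated pose.

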